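# Turn a nested stack-nest tote so that it stacks

## Robot

A 7-joint arm with a two-finger parallel gripper is mounted at the origin on a cart in front of the work surface, level with it; the furniture and walls round the work are solid. World frame = base frame: x ahead of the robot, y to its left, z up, the work surface at z = 0. Lengths are in m, angles in rad, forces in N, time in s.
With the tool pointing down it reaches from about 0.4 to 0.85 m from the base axis. Payload 4.5 kg.
Tool frame: the origin (TCP) lies midway between the tips of the shut fingers; the grasp point (between the pads) lies 19 mm behind it; x points along the fingers, y is the direction in which the jaws open and shut, and the axes are right-handed (so a half turn about x gives the same grasp; the last joint's range is limited). The gripper opens to 88 mm and grips with 3 to 60 N. Pads are 18 mm wide; open, the fingers measure 123 mm over their backs; the gripper's body (75 mm by 187 mm) begins 45 mm behind the grasp point.
Start: joints at [-1.125, 0.689, -0.195, 1.565, 0.157, 0.902, -0.215], TCP at [0.25, 0.573, 0.239] pointing down, gripper open.
Joint ranges: [-3.01, 3.01], [-0.46, 2.08], [-1.47, 1.51], [0.13, 2.56], [-1, 4.14], [0.04, 2.09], [-2.66, 2.66]. Speed limits (rad/s): [2.57, 2.57, 3.14, 3.14, 3.14, 3.14, 3.14].

## Interface

Orientations are given as a unit quaternion [x, y, z, w].
In Python, from plant import r gives the robot as it stands.
- The arm moves only by the tool arm_command, never from a script. Its argument "plan" is a list of rows, each a list of 5 numbers: the finger opening in m, from 0 to 0.0881, then the shift along the tool's x, y, z in m, then the turn about the tool's x in rad. In form: [[grip, dx, dy, dz, roll], ...]. A call has 1 to 12 rows; each row shifts and turns the commanded pose from where the row before left it, along the tool's axes as they then stand; what a row does not reach is not made up. A row lasts 1/8 s, in which the tool goes at most 62.5 mm and 10.7 degrees, less where a joint would pass 70% of its speed; a pose out of reach is approached as far as the arm can. A call is refused whole if a number of a shift passes 0.0625 or a number of a turn 0.188, either way. A call with a gripper value outside its range is refused whole. The fingers move at their own pace and stop on an object; "force" is the grip in N (left out, the last holds). Time passes only in rows, so rows that do not move let the fingers close. It gives the time, the measured TCP pose, the force and the opening at its end, in the units of the state.
- r.get_state(): the state, without advancing time (a new reading comes with each control period).
- r.snapshot(name): name is "scene" or "side" or "wrist"; returns (picture, depth): 384x512x3 uint8, red, green, blue; 384x512 float32, m along the optical axis (not along the pixel's ray), 0 where there is no reading.
- r.calibration(name): a dict with "fx", "fy", "cx", "cy" (pixels), "eye" and "orientation" of the camera in the world; the wrist camera has in their place "mount" (4x4, takes a point from camera to tool coordinates, whose origin is the TCP and whose axes are the tool frame's). Camera axes: x right, y down, z forward; pixel columns grow to the right and rows downward; lengths in m; the calibration is good to about 2 mm. The wrist camera is an equidistant fisheye: a pixel r from the principal point sees the ray r / f radians off the axis. A picture is of the moment at which its call begins: read the wrist's pose just before it. calibration takes no time and is no camera call.
- r.finish_job(): hands the job in, once; it reports no verdict.
The state is a dict: "clock": time; "q": joint angles; "qd": joint speeds; "joint_torque": joint torques, N m; "tool_pos": TCP position; "eef_rot": TCP orientation; "contact_force": force on the tool from outside, world axes, zero at the start; "moment": the same for the moment, N m; "opening": opening from 0.0 (shut) to 1.0 (fully open).
Only numpy, scipy, OpenCV 4.12 (cv2) and the standard library are available. Lean on these libraries where they do the work, as an engineer would, in place of code of your own. Each camera call takes 0.05 s, during which the arm holds its last target.

## Task

The upper grey tote is nested in the tote that is fixed in the open-fronted stand. Lift it out, set it down upright on the open bench and let go of it so that its other end can be taken, then turn it half round and lower it back into the stand, so that it stands level on the fixed tote's saddles (stacked high) instead of sinking in. Do not drop it, and leave the vials, the beaker, the timer and the tape roll where they are.

Things in the scene. Friction and masses are not known exactly. Their poses are not given: they have to be found in the camera images.
- tote: The loose grey plastic tote, open on top, 150 (x) x 104 (y) x 72 mm high, about 0.16 kg. Origin: centre of its underside; x along its length, z up. -x end: two corner lugs; +x end: plain. It starts nested in the fixed tote, lugs at the open front. Walls upright and 4 mm thick from z = 36 to the rim; below z = 33 mm a narrower foot, 132 x 86 mm.
- lug_end (a point): Middle of the rim's top edge at the loose tote's lug end (tote x = -73, z = 72 mm), mid-thickness of the 4 mm wall. The two lugs stick out 9 mm, 32 to 50 mm either side of this point, top 8 mm. A shoulder inside, 36 mm below the rim, reaches 8 mm in from the wall: hold the wall within the top 30 mm.
- plain_end (a point): Middle of the rim's top edge at the loose tote's plain end (tote x = +73, z = 72 mm), mid-thickness of the 4 mm wall. Same shoulder inside 36 mm below the rim.
- saddle (a point): On one of the loose tote's 4 saddles: solid blocks inside the long sides, flat tops at tote z = 66 mm, 34 to 48 mm from the middle line, at x = -56 to -34 and 8 to 30 mm (not symmetrical end to end). Under each is an open channel in the foot, so a tote facing the same way slides over them and nests; one turned half round stands on them.
- stand: Fixed metal stand holding a fixed tote of the same shape, its lugs at the open front. Origin: on the bench under that tote's middle; x from the open front (-x, towards the robot) to the back. Side walls (y = +-58 inner, +-63 outer, x = -72 to 92) and back wall (x = 87 to 92 mm) rise to 133 mm; top and front open. Only the front has room for a finger: 6 mm beside a tote, 12 behind.
- seat (a point): Centre of the fixed tote's underside (5 mm above the bench; its rim is at 77 mm), in the stand's axes. The loose tote's origin is 39 mm above this point when nested, 66 mm when stacked; stacked, its foot has 5 mm play each way inside the fixed rim. The bench to the right of the stand, in front of vials and beaker, is open for setting down.
- vial_1: Bystander: capped glass vial, 41 mm across, 75 mm high. Origin: centre of its underside.
- vial_2: Bystander: capped glass vial, 41 mm across, 75 mm high. Origin: centre of its underside.
- beaker: Bystander: glass beaker, 71 mm across, 86 mm high. Origin: centre of its underside.
- timer: Bystander: bench timer lying flat, 66 x 64 x 18 mm. Origin: centre of its underside.
- tape_roll: Bystander: roll of tape lying flat, 69 mm across, 18 mm high. Origin: centre of its underside.

How it is judged:
On the way:
1. the tote stands upright on the open bench, clear of the stand, and has been let go (height (world z) of tote below 0.006 m and angle between tote's own z axis and vertical below 0.06 rad and horizontal distance between tote and stand above 0.12 m and contact force between tote and the arm below 0.1 N and contact force between tote and the fingers below 0.1 N), for 0.2 s.
At the end, for the whole second after the job is handed in: The loose tote stands stacked on the fixed tote, level within 2 degrees: its underside 62.5 to 69 mm above the fixed tote's underside, its middle within 9 mm of the fixed tote's, its length in line within 7 degrees, at rest (z of tote in the frame of seat between 0.0625 and 0.069 m and horizontal distance between tote and seat below 0.009 m and angle between the x axis of tote and the x axis of stand, either way round below 0.12 rad and angle between tote's own z axis and vertical below 0.035 rad and linear speed of tote below 0.02 m/s); the robot touches nothing.
It fails at once if the tote is dropped (falls free faster than 0.5 m/s) (linear speed of tote above 0.5 m/s and contact force between tote and the fingers below 0.05 N and contact force between tote and the arm below 0.05 N).
It fails at once if a bystander is moved more than 30 mm or knocked over (distance of any of vial_1, vial_2, beaker, timer, tape_roll from where it was at the start of the episode above 0.03 m or angle between any of vial_1, vial_2, beaker's own z axis and vertical above 0.6 rad).
It also fails if it takes over 67 s, if anything falls off the work surface, if the arm or the gripper's body presses on something with over 40 N, if the wrist force passes 120 N, or if a joint passes its speed limit or range.

## Working session

There is one attempt and no reset: what is moved stays moved. The work goes in short steps, Python scripts to look and compute and a tool call to move; the robot and the scene stay as the last step left them, time stands still between calls to the robot, and variables do not carry over. Pictures are saved under pics/ and viewed, and the job is handed in when it is done.

Besides the shell and the picture viewer there is one more tool, called after "Call:" as name([rows], argument=value, ...), one row to a line, values as JSON. arm_command: Moves the arm, as the interface text tells. Its arguments: {"type":"object","properties":{"plan":{"type":"array","items":{"type":"array","items":{"type":"number"}}},"force":{"type":"number"}},"required":["plan"]}

```bash
ls; mkdir -p pics
python3 - <<'E'
from plant import r
import cv2,numpy as np
s=r.get_state();print(s)
for n in("scene","side"):
    p,d=r.snapshot(n);cv2.imwrite(f"pics/{n}0.png",p[...,::-1]);np.save(f"pics/{n}0d.npy",d)
    print(n,r.calibration(n),d.min(),d.max())
print(r.calibration("wrist"))
E
```

```text
pics
{'clock': 0.0, 'q': array([-1.12520539,  0.69001625, -0.19453138,  1.5663506 ,  0.15728297,
        0.90251599, -0.21509254]), 'qd': array([ 0.00134936,  0.00143537, -0.00155802,  0.00097498, -0.0004819 ,
       -0.00152146, -0.00077046]), 'joint_torque': array([-7.74421223e-04, -5.27549994e+01, -1.26666125e+00, -1.53428990e+01,
       -5.25733398e-02,  6.80428493e-03,  1.83706024e-04]), 'tool_pos': array([0.2499318 , 0.57214426, 0.2378886 ]), 'eef_rot': array([ 0.14386626,  0.69227592, -0.14519465,  0.69208025]), 'contact_force': array([0.36804983, 0.35807698, 0.28176607]), 'moment': array([ 0.0059834 , -0.03045012, -0.00554877]), 'opening': 1.0035643109341663}
scene {'fx': 492.0590308562171, 'fy': 492.0590308562171, 'cx': 256.8752919231012, 'cy': 189.2418232593971, 'eye': array([-0.34334555, -0.54953604,  0.9780118 ]), 'orientation': array([ 0.78571054, -0.46364463,  0.19761257, -0.35866679])} 0.0 2.5281067
side {'fx': 490.8740936737025, 'fy': 490.8740936737025, 'cx': 251.7373440494734, 'cy': 190.62770327200917, 'eye': array([-0.20409042,  0.60102588,  0.62989692]), 'orientation': array([-0.356552  ,  0.78430291, -0.46401537,  0.20598384])} 0.0 3.1579216
{'fx': 297.3186396354542, 'fy': 297.3186396354542, 'cx': 252.82579298426216, 'cy': 189.03054200440909, 'mount': array([[ 6.03513770e-04, -3.12994401e-01,  9.49754779e-01,
        -1.45870330e-01],
       [ 9.99999732e-01, -2.03854600e-04, -7.02622373e-04,
        -9.65592118e-04],
       [ 4.13528749e-04,  9.49754949e-01,  3.12994194e-01,
        -8.10448048e-02],
       [ 0.00000000e+00,  0.00000000e+00,  0.00000000e+00,
         1.00000000e+00]])}
```

View pics/scene0.png

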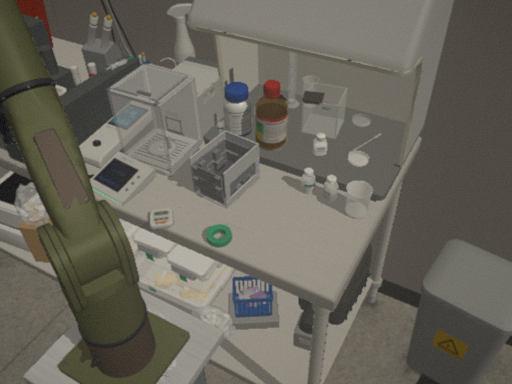

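View pics/side0.png

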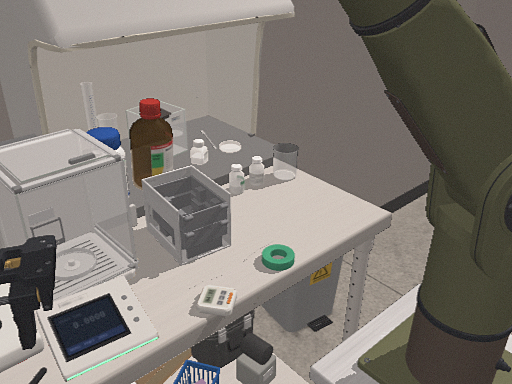

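The scene view shows the stand at about (225,168) and the open bench to its right, around (280,220). The vials are at (308,180) and (331,188), the beaker at (358,200), the timer at (161,218) and the tape at (219,235). In the side view the stand is at about (187,213). Next I'll get 3D points.

```bash
cat > h.py <<'E'
from plant import r
import cv2,numpy as np
from scipy.spatial.transform import Rotation as R
def cloud(n,d):
    c=r.calibration(n);v,u=np.mgrid[:384,:512]
    P=np.stack([(u-c['cx'])/c['fx']*d,(v-c['cy'])/c['fy']*d,d],-1)
    W=P@R.from_quat(c['orientation']).as_matrix().T+c['eye'];W[d==0]=np.nan;return W
def pix(n,W):
    c=r.calibration(n);p=R.from_quat(c['orientation']).inv().apply(np.atleast_2d(W)-c['eye'])
    return np.c_[p[:,0]/p[:,2]*c['fx']+c['cx'],p[:,1]/p[:,2]*c['fy']+c['cy']]
def ray(n,uv,z):
    c=r.calibration(n);uv=np.atleast_2d(uv).astype(float)
    k=np.c_[(uv[:,0]-c['cx'])/c['fx'],(uv[:,1]-c['cy'])/c['fy'],np.ones(len(uv))]
    k=R.from_quat(c['orientation']).apply(k);return c['eye']+k*((z-c['eye'][2])/k[:,2])[:,None]
E
python3 - <<'E'
from h import *
for n,b in(("scene",(180,120,280,250)),("side",(130,150,250,275))):
    d=np.load(f"pics/{n}0d.npy");im=cv2.imread(f"pics/{n}0.png")
    u0,v0,u1,v1=b
    cv2.imwrite(f"pics/{n}0z.png",cv2.resize(im[v0:v1,u0:u1],None,fx=4.5 if n=="scene" else 4.5,fy=4.5,interpolation=cv2.INTER_CUBIC))
    W=cloud(n,d)
    for (u,v) in {"scene":[(161,218),(210,240),(308,175),(331,182),(358,188),(280,230),(272,90),(235,90),(330,250),(300,60),(400,160),(150,70)],"side":[(238,170),(257,160),(285,148),(278,252),(217,298),(300,200),(150,105)]}[n]:
        print(n,u,v,W[v,u].round(3))
    # top-of-wall points z~0.133
    m=np.isfinite(W[...,2])&(abs(W[...,2]-.133)<.006)&(abs(W[...,0]-.6)<.3)&(abs(W[...,1])<.4)
    mm=np.zeros_like(m);mm[v0:v1,u0:u1]=1;m&=mm
    print(n,m.sum(),W[m].min(0),W[m].max(0))
    # rectify top
    M=np.full((500,500),0,np.uint8)
E
```

```text
scene 161 218 [0.36  0.18  0.012]
scene 210 240 [0.353 0.01  0.017]
scene 308 175 [ 0.659 -0.128  0.068]
scene 331 182 [ 0.66  -0.199  0.07 ]
scene 358 188 [ 0.683 -0.271  0.059]
scene 280 230 [ 0.491 -0.126 -0.004]
scene 272 90 [0.758 0.042 0.248]
scene 235 90 [0.762 0.171 0.211]
scene 330 250 [ 0.488 -0.275 -0.004]
scene 300 60 [1.084 0.107 0.179]
scene 400 160 [ 0.847 -0.338  0.07 ]
scene 150 70 [0.651 0.396 0.276]
scene 407 [0.48735696 0.01315461 0.12702964] [0.75493713 0.26637029 0.13885745]
side 238 170 [ 0.661 -0.12   0.067]
side 257 160 [ 0.66  -0.185  0.075]
side 285 148 [ 0.675 -0.303  0.071]
side 278 252 [ 0.393 -0.005  0.011]
side 217 298 [0.357 0.186 0.018]
side 300 200 [ 0.528 -0.215  0.   ]
side 150 105 [0.757 0.061 0.255]
side 728 [0.48803867 0.01991973 0.1270134 ] [0.80310495 0.26215083 0.13896866]
```

Run:
```python
from h import *
# top-down rectify onto z=0.133 for both
for n in("scene","side"):
    im=cv2.imread(f"pics/{n}0.png")
    xs=np.array([[.45,.25],[.95,.25],[.95,-.25],[.45,-.25]])
    src=pix(n,np.c_[xs,np.full(4,.116)]).astype(np.float32)
    H=cv2.getPerspectiveTransform(src,np.float32([[0,600],[0,0],[600,0],[600,600]]))
    cv2.imwrite(f"pics/{n}_top.png",cv2.warpPerspective(im,H,(600,600)))
```

```text
(no output)
```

View pics/scene0z.png

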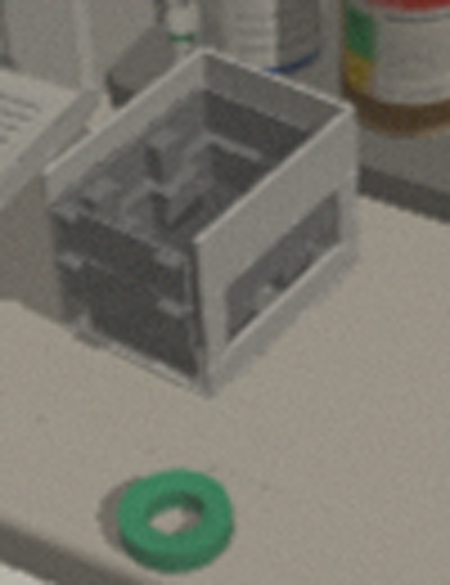

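View pics/side0z.png

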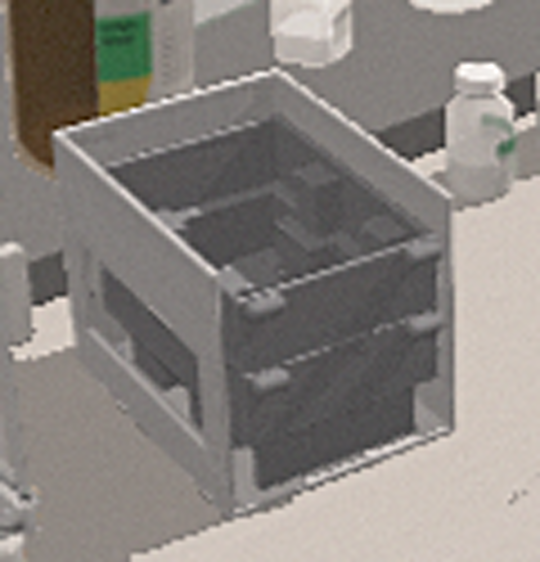

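View pics/scene_top.png

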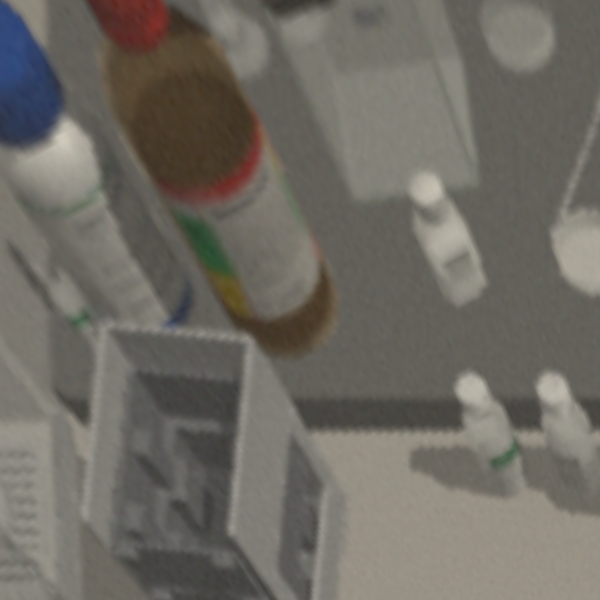

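Run:
```python
from h import *
def fit(n,pts,off):
    uv=np.array(pts)/4.5+off
    W=ray(n,uv,.133)[:,:2]
    L=np.array([[-72,63],[92,63],[92,-63],[-72,-63]])/1e3
    mL,mW=L.mean(0),W.mean(0)
    a=L-mL;b=W-mW
    th=np.arctan2((a[:,0]*b[:,1]-a[:,1]*b[:,0]).sum(),(a*b).sum())
    c,s=np.cos(th),np.sin(th);Rm=np.array([[c,-s],[s,c]]);t=mW-Rm@mL
    print(n,W.round(4).tolist(),"origin",t.round(4),"yaw",th.round(4),"res",((L@Rm.T+t)-W).round(4).tolist())
# order: FL, BL, BR, FR
fit("scene",[(48,172),(205,48),(356,106),(198,241)],(180,120))
fit("side",[(222,287),(55,133),(278,70),(450,200)],(130,150))
```

```text
scene [[0.5008, 0.1616], [0.6596, 0.1464], [0.6499, 0.0259], [0.488, 0.0432]] origin [0.5646 0.0953] yaw -0.0984 res [[-0.0016, 0.0035], [0.0027, 0.0025], [0.0001, -0.0024], [-0.0012, -0.0036]]
side [[0.4882, 0.1716], [0.6584, 0.153], [0.6453, 0.0313], [0.4835, 0.0499]] origin [0.5589 0.1024] yaw -0.0976 res [[0.0052, 0.0006], [-0.0018, 0.0032], [-0.001, -0.0005], [-0.0024, -0.0032]]
```

Run:
```python
from h import *
s=r.get_state();print(R.from_quat(s['eef_rot']).as_matrix().round(4))
for n in("scene","side"):
    d=np.load(f"pics/{n}0d.npy");W=cloud(n,d)
    for v in range(10,384,30):
        print(n,v,[ (u,*W[v,u].round(2)) for u in range(20,512,60) if W[v,u,2]>.15 and abs(W[v,u,1])<1.])
```

```text
[[-5.000e-04  4.002e-01  9.164e-01]
 [-1.500e-03  9.164e-01 -4.002e-01]
 [-1.000e+00 -1.600e-03  1.000e-04]]
scene 10 [(140, np.float64(1.12), np.float64(0.84), np.float64(0.21)), (200, np.float64(0.71), np.float64(0.24), np.float64(0.46)), (260, np.float64(0.73), np.float64(0.06), np.float64(0.49)), (320, np.float64(0.75), np.float64(-0.1), np.float64(0.51)), (380, np.float64(0.77), np.float64(-0.24), np.float64(0.53)), (440, np.float64(0.92), np.float64(-0.34), np.float64(0.49)), (500, np.float64(1.12), np.float64(-0.46), np.float64(0.44))]
scene 40 [(20, np.float64(0.12), np.float64(0.16), np.float64(0.64)), (260, np.float64(0.69), np.float64(0.04), np.float64(0.43)), (320, np.float64(0.7), np.float64(-0.12), np.float64(0.46)), (380, np.float64(0.72), np.float64(-0.26), np.float64(0.48)), (440, np.float64(1.03), np.float64(-0.34), np.float64(0.37)), (500, np.float64(1.12), np.float64(-0.49), np.float64(0.36))]
scene 70 [(20, np.float64(0.09), np.float64(0.14), np.float64(0.61)), (140, np.float64(0.64), np.float64(0.42), np.float64(0.28)), (200, np.float64(0.85), np.float64(0.36), 
[... 4117 characters left out ...]
.04), np.float64(0.07), np.float64(0.33))]
side 250 [(20, np.float64(0.24), np.float64(0.51), np.float64(0.34)), (440, np.float64(0.03), np.float64(0.06), np.float64(0.25)), (500, np.float64(-0.04), np.float64(0.06), np.float64(0.28))]
side 280 [(20, np.float64(0.2), np.float64(0.52), np.float64(0.34)), (440, np.float64(0.02), np.float64(0.06), np.float64(0.2)), (500, np.float64(-0.05), np.float64(0.04), np.float64(0.24))]
side 310 [(20, np.float64(0.2), np.float64(0.53), np.float64(0.31)), (440, np.float64(0.01), np.float64(0.07), np.float64(0.16)), (500, np.float64(-0.06), np.float64(0.03), np.float64(0.19))]
side 340 [(20, np.float64(0.22), np.float64(0.54), np.float64(0.25))]
side 370 []
```

Call:
arm_command([
  [0.088,-0.04,0,0,0.18],
  [0.088,-0.04,0,0,0.18],
  [0.088,-0.04,0,0,0.18],
  [0.088,0,0,0,0.18],
  [0.088,0,0,0,0.18],
  [0.088,0,0,0,0.18],
  [0.088,0,0,0,0.177],
])

```text
clock: 0.98
tool_pos: [0.2499, 0.5725, 0.3582]
eef_rot: [-0.525, -0.473, 0.526, -0.474]
contact_force: [-0.6, 0.4, -0.1]
opening: 0.998
```

Call:
arm_command([
  [0.088,0,0.022,0.045,0],
  [0.088,0,0.022,0.045,0],
  [0.088,0,0.022,0.045,0],
  [0.088,0,0.022,0.045,0],
  [0.088,0,0.022,0.045,0],
  [0.088,0,0.022,0.045,0],
  [0.088,0,0.022,0.045,0],
  [0.088,0,0.022,0.045,0],
  [0.088,0,0.022,0.045,0],
  [0.088,0,0.022,0.04,0],
  [0.088,0,0,0,0],
])

```text
clock: 2.35
tool_pos: [0.4263, 0.1047, 0.3587]
eef_rot: [-0.525, -0.472, 0.526, -0.473]
contact_force: [-0.2, 0.5, -0.0]
opening: 0.999
```

Run:
```python
from h import *
s=r.get_state();print(s['q'].round(3),R.from_quat(s['eef_rot']).as_matrix().round(4).tolist())
for n in("wrist","side","scene"):
    if n=="wrist": np.savez("pics/w1s.npz",p=s['tool_pos'],q=s['eef_rot'])
    p,d=r.snapshot(n);cv2.imwrite(f"pics/{n}1.png",p[...,::-1]);np.save(f"pics/{n}1d.npy",d)
```

```text
[-0.535  0.29   0.255  1.924 -0.088  0.938 -0.344] [[0.0002, 0.9944, -0.1055], [-0.0015, -0.1055, -0.9944], [-1.0, 0.0004, 0.0014]]
```

View pics/wrist1.png

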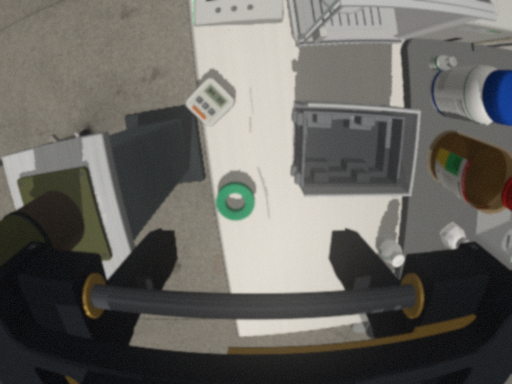

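View pics/side1.png

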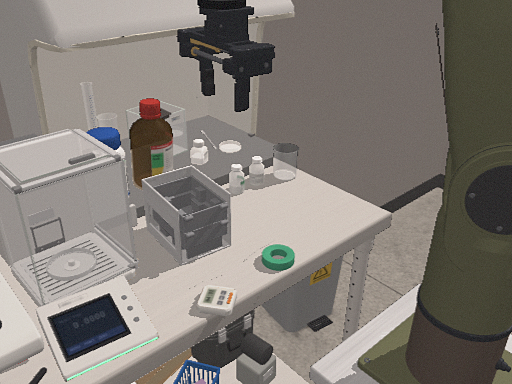

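The wrist view shows the stand at cols 295–418, rows 103–195, with the tote inside it. I'll zoom in for the corners.

```bash
cat >> h.py <<'E'
def wray(uv,z,p,q):
    c=r.calibration("wrist");uv=np.atleast_2d(uv).astype(float)
    x=(uv[:,0]-c['cx'])/c['fx'];y=(uv[:,1]-c['cy'])/c['fy'];t=np.hypot(x,y)
    k=np.c_[x*np.sinc(t/np.pi),y*np.sinc(t/np.pi),np.cos(t)]
    M=c['mount'];Q=R.from_quat(q);e=p+Q.apply(M[:3,3]);k=Q.apply(k@M[:3,:3].T)
    return e+k*((z-e[2])/k[:,2])[:,None]
def wpix(W,p,q):
    c=r.calibration("wrist");M=c['mount'];t=R.from_quat(q).inv().apply(np.atleast_2d(W)-p)
    t=(t-M[:3,3])@M[:3,:3];a=np.arctan2(np.hypot(t[:,0],t[:,1]),t[:,2]);b=np.arctan2(t[:,1],t[:,0])
    return np.c_[c['cx']+c['fx']*a*np.cos(b),c['cy']+c['fy']*a*np.sin(b)]
E
python3 - <<'E'
from h import *
im=cv2.imread("pics/wrist1.png")
cv2.imwrite("pics/wrist1z.png",cv2.resize(im[90:210,285:430],None,fx=5,fy=5,interpolation=cv2.INTER_CUBIC))
E
```

```text
(no output)
```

View pics/wrist1z.png

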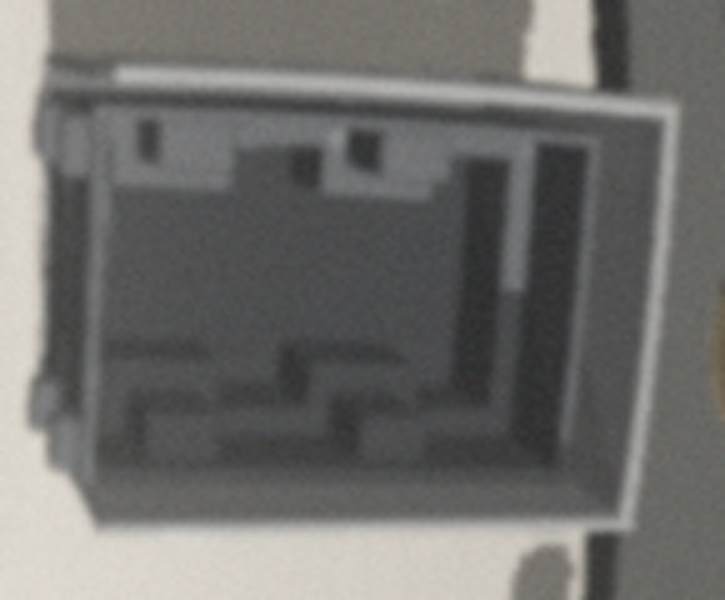

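Run:
```python
from h import *
z=np.load("pics/w1s.npz");p,q=z['p'],z['q']
f=lambda a:np.array(a)/5+[285,90]
C=wray(f([(115,68),(678,103),(632,528),(95,527)]),.133,p,q)
print("stand FL BL BR FR",C.round(4).tolist())
print("yaws",np.degrees(np.arctan2(*(C[1]-C[0])[[1,0]])),np.degrees(np.arctan2(*(C[2]-C[3])[[1,0]])),np.degrees(np.arctan2(*(C[1]-C[2])[[0,1]])))
print("rim mid",wray(f([(97,293),(101,130),(88,460)]),.116,p,q).round(4))
print("lugs", wray(f([(75,145),(68,440)]),.116,p,q).round(4))
print("back rim",wray(f([(590,143),(567,445)]),.116,p,q).round(4))
```

```text
stand FL BL BR FR [[0.5022, 0.1666, 0.133], [0.6641, 0.1511, 0.133], [0.6526, 0.0275, 0.133], [0.4891, 0.0462, 0.133]]
yaws -5.466051613734315 -6.500402293831565 5.308810296158882
rim mid [[0.496  0.1061 0.116 ]
 [0.5003 0.1497 0.116 ]
 [0.4907 0.0596 0.116 ]]
lugs [[0.493  0.1463 0.116 ]
 [0.4855 0.0659 0.116 ]]
back rim [[0.6439 0.1387 0.116 ]
 [0.6374 0.0494 0.116 ]]
```

Call:
arm_command([
  [0.05,0.0,0.034,-0.004,-0.007],
  [0.05,0.0,0.033,-0.005,0],
  [0.05,0.05,0,0,0],
  [0.05,0.05,0,0,0],
  [0.05,0.05,0,0,0],
  [0.05,0.05,0,0,0],
  [0.05,0,0,0,0],
  [0.05,0,0,0,0],
])

```text
clock: 3.5
tool_pos: [0.4938, 0.1121, 0.16]
eef_rot: [0.523, 0.477, -0.521, 0.477]
contact_force: [0.4, -0.5, -0.3]
opening: 0.569
```

Run:
```python
from h import *
s=r.get_state();print(s['tool_pos'])
p,d=r.snapshot("wrist")
np.savez("pics/w2s.npz",p=s['tool_pos'],q=s['eef_rot'])
im=np.ascontiguousarray(p[...,::-1]);cv2.imwrite("pics/wrist2.png",im)
cv2.imwrite("pics/wrist2z.png",cv2.resize(im[60:384,120:512],None,fx=1.8,fy=1.8,interpolation=cv2.INTER_CUBIC))
```

```text
[0.49382477 0.1120953  0.15997898]
```

View pics/wrist2z.png

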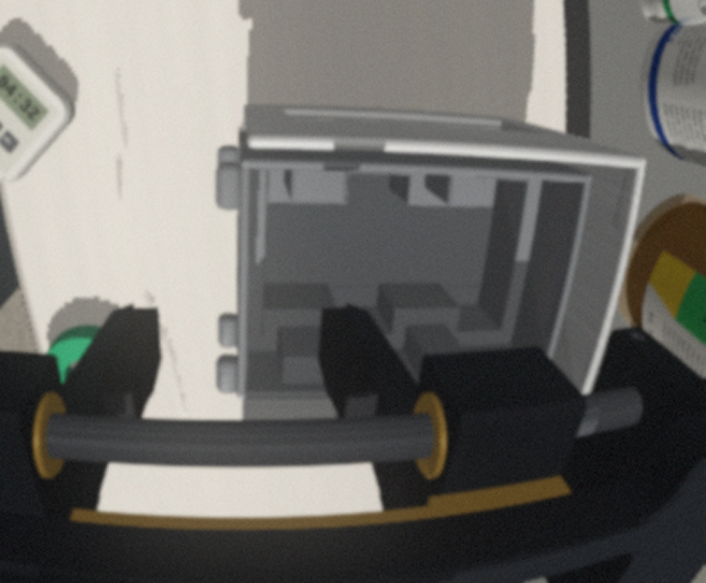

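Run:
```python
from h import *
z=np.load("pics/w2s.npz");p,q=z['p'],z['q']
f=lambda a:np.array(a)/1.8+[120,60]
print(wray(f([(228,187),(228,373)]),.116,p,q).round(4))
print(wray(f([(228,155),(228,330)]),.077,p,q).round(4))
print("wall",wray(f([(243,187),(242,372),(243,280)]),.116,p,q).round(4))
M=R.from_quat(q).as_matrix();print(M.round(4).tolist())
print(M.T@(np.array([.494,.106,.088])-p))
```

```text
[[0.4931 0.1474 0.116 ]
 [0.4853 0.0683 0.116 ]]
[[0.4928 0.1525 0.077 ]
 [0.4846 0.0678 0.077 ]]
wall [[0.4985 0.1469 0.116 ]
 [0.4912 0.0683 0.116 ]
 [0.4953 0.1103 0.116 ]]
[[0.0017, 0.996, -0.0895], [0.0009, -0.0895, -0.996], [-1.0, 0.0016, -0.0011]]
[0.07197363 0.00060454 0.00613086]
```

Call:
arm_command([
  [0.05,0.02,0.0015,0.005,0.008],
  [0.05,0.02,0,0,0],
  [0.05,0.02,0,0,0],
  [0.05,0.012,0,0,0],
  [0.05,0,0,0,0],
])

```text
clock: 4.18
tool_pos: [0.4946, 0.1062, 0.0873]
eef_rot: [0.524, 0.475, -0.524, 0.475]
contact_force: [-0.2, -0.4, -0.0]
opening: 0.569
```

Call:
arm_command([
  [0.0,0,0,0,0],
  [0.0,0,0,0,0],
  [0.0,0,0,0,0],
  [0.0,0,0,0,0],
  [0.0,0,0,0,0],
  [0.0,0,0,0,0],
], force=40)

```text
clock: 4.92
tool_pos: [0.4943, 0.1059, 0.0868]
eef_rot: [0.524, 0.475, -0.524, 0.475]
contact_force: [0.9, -0.0, 0.6]
opening: 0.038
```

Call:
arm_command([
  [0.0,-0.005,0,0,0],
  [0.0,-0.01,0,0,0],
  [0.0,-0.01,0,0,0],
  [0.0,-0.01,0,0,0],
  [0,0,0,0,0],
], force=50)

```text
clock: 5.55
tool_pos: [0.4947, 0.1061, 0.1227]
eef_rot: [0.525, 0.474, -0.523, 0.475]
contact_force: [-0.8, -0.4, -1.5]
opening: 0.043
```

Run:
```python
from h import *
for n in("side",):
    p,d=r.snapshot(n);im=np.ascontiguousarray(p[...,::-1]);np.save("pics/side3d.npy",d)
    cv2.imwrite("pics/side3z.png",cv2.resize(im[120:290,120:290],None,fx=3.5,fy=3.5,interpolation=cv2.INTER_CUBIC))
```

```text
(no output)
```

View pics/side3z.png

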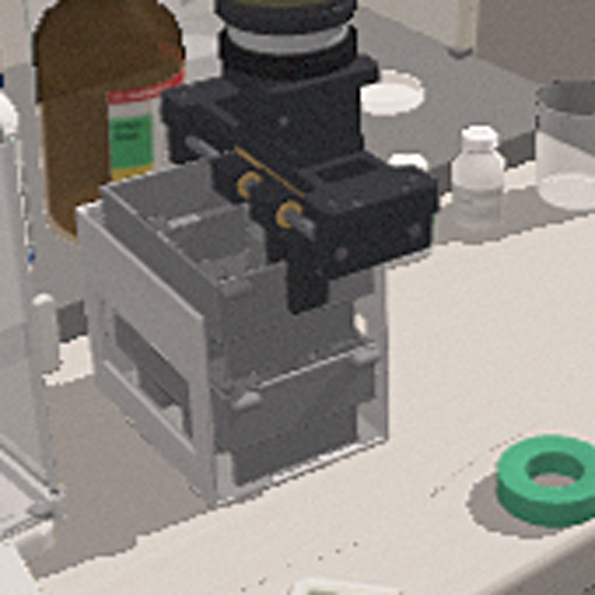

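Call:
arm_command([
  [0,-0.02,0,0,0],
  [0,-0.02,0,0,0],
  [0,-0.02,0,0,0],
  [0,-0.02,0,0,0],
  [0,-0.015,0,0,0],
  [0,0,0,0,0],
], force=50)

```text
clock: 6.35
tool_pos: [0.4945, 0.106, 0.2172]
eef_rot: [0.525, 0.474, -0.524, 0.475]
contact_force: [0.2, 0.2, -1.2]
opening: 0.042
```

Call:
arm_command([
  [0,0,0.003,0.02,0],
  [0,0,0.006,0.044,0],
  [0,0,0.006,0.046,0],
  [0,0,0.006,0.046,0],
  [0,0,0.006,0.046,0],
  [0,0,0.006,0.046,0],
  [0,0,0.006,0.046,0],
  [0,0,0.005,0.044,0],
  [0,0,0.002,0.03,0],
  [0,0,0,0,0],
])

```text
clock: 7.6
tool_pos: [0.502, -0.2679, 0.2155]
eef_rot: [-0.525, -0.473, 0.526, -0.473]
contact_force: [-0.4, 0.4, -1.2]
opening: 0.038
```

Call:
arm_command([
  [0,0,0,0,-0.08],
  [0,0,0,0,-0.16],
  [0,0,0,0,-0.17],
  [0,0,0,0,-0.17],
  [0,0,0,0,-0.17],
  [0,0,0,0,-0.17],
  [0,0,0,0,-0.17],
  [0,0,0,0,-0.17],
  [0,0,0,0,-0.17],
  [0,0,0,0,-0.14],
  [0,0,0,0,0],
  [0,0,0,0,0],
])

```text
clock: 9.1
tool_pos: [0.5036, -0.2639, 0.2163]
eef_rot: [0.036, 0.706, -0.035, 0.706]
contact_force: [0.4, 0.5, -2.3]
opening: 0.043
```

Run:
```python
from h import *
s=r.get_state();print(s['q'].round(2),s['tool_pos'],R.from_quat(s['eef_rot']).as_matrix().round(4).tolist())
for n in("side","scene"):
    p,d=r.snapshot(n);im=np.ascontiguousarray(p[...,::-1]);np.save(f"pics/{n}4d.npy",d)
    cv2.imwrite(f"pics/{n}4.png",im)
```

```text
[ 0.6   0.66 -0.34  1.76  0.29  0.78  1.59] [ 0.50355153 -0.26390803  0.21633218] [[-0.0005, 0.1008, 0.9949], [0.0008, 0.9949, -0.1008], [-1.0, 0.0008, -0.0006]]
```

View pics/side4.png

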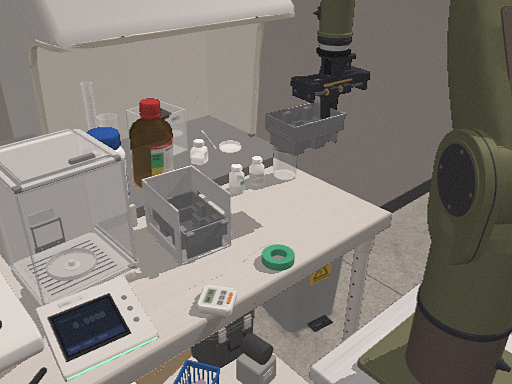

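View pics/scene4.png

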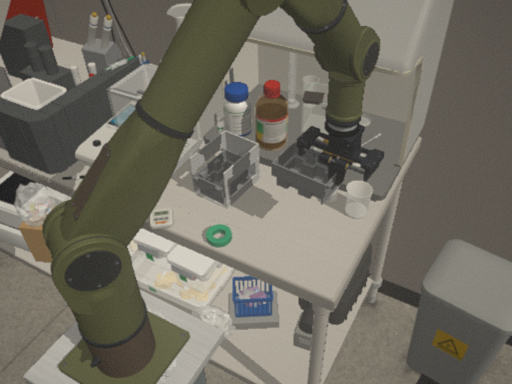

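Call:
arm_command([
  [0,0.015,0,0,0],
  [0,0.03,0,0,0],
  [0,0.03,0,0,0],
  [0,0.03,0,0,0],
  [0,0.03,0,0,0],
  [0,0.015,0,0,0],
  [0,0.01,0,0,0],
  [0,0.005,0,0,0],
  [0,0,0,0,0],
  [0,0,0,0,0],
])

```text
clock: 10.45
tool_pos: [0.504, -0.2651, 0.0524]
eef_rot: [0.035, 0.706, -0.035, 0.707]
contact_force: [0.4, 0.5, -1.5]
opening: 0.041
```

Call:
arm_command([
  [0,0.003,0,0,0],
  [0,0.002,0,0,0],
  [0,0.0,0,0,0],
])

```text
clock: 10.82
tool_pos: [0.5035, -0.2648, 0.0466]
eef_rot: [0.035, 0.706, -0.035, 0.706]
contact_force: [0.5, -0.3, -1.2]
opening: 0.044
```

Call:
arm_command([
  [0,0.001,0,0,0],
  [0,0.001,0,0,0],
  [0,0.0,0,0,0],
])

```text
clock: 11.2
tool_pos: [0.5035, -0.2648, 0.0446]
eef_rot: [0.035, 0.706, -0.035, 0.706]
contact_force: [-0.1, 0.7, -1.4]
opening: 0.042
```

Call:
arm_command([
  [0,0.001,0,0,0],
  [0,0.001,0,0,0],
  [0,0.0,0,0,0],
])

```text
clock: 11.58
tool_pos: [0.5036, -0.2649, 0.0428]
eef_rot: [0.035, 0.706, -0.035, 0.706]
contact_force: [0.4, -0.6, 0.2]
opening: 0.04
```

Call:
arm_command([
  [0,0.001,0,0,0],
  [0.01,0.0,0,0,0],
  [0.02,0,0,0,0],
  [0.03,0,0,0,0],
  [0.04,0,0,0,0],
  [0.045,0,0,0,0],
])

```text
clock: 12.32
tool_pos: [0.5036, -0.2648, 0.0416]
eef_rot: [0.035, 0.706, -0.035, 0.706]
contact_force: [0.5, 0.6, 0.4]
opening: 0.504
```

Call:
arm_command([
  [0.045,0,0,0,0],
  [0.045,0.0,0,0,0],
  [0.045,-0.03,0,0,0],
  [0.045,-0.03,0,0,0],
  [0.045,-0.04,0,0,0],
  [0.045,-0.03,0,0,0],
  [0.045,0,0,0,0],
])

```text
clock: 13.2
tool_pos: [0.5049, -0.2654, 0.1738]
eef_rot: [0.035, 0.705, -0.036, 0.708]
contact_force: [-0.0, -0.8, 1.4]
opening: 0.511
```

Run:
```python
from h import *
s=r.get_state();print(s['tool_pos'],s['contact_force'])
np.savez("pics/w5s.npz",p=s['tool_pos'],q=s['eef_rot'])
for n in("wrist","side"):
    p,d=r.snapshot(n);im=np.ascontiguousarray(p[...,::-1]);np.save(f"pics/{n}5d.npy",d)
    cv2.imwrite(f"pics/{n}5.png",im)
```

```text
[ 0.50494107 -0.26542495  0.17383837] [-0.01872322 -0.77585323  1.44435756]
```

View pics/wrist5.png

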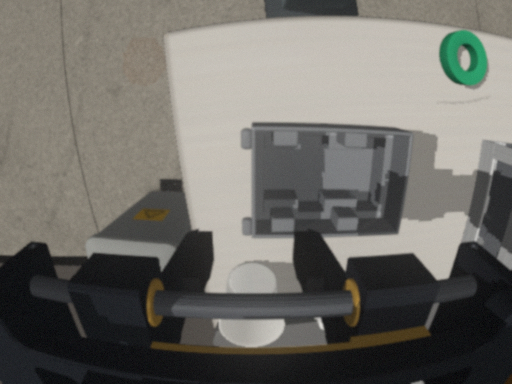

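View pics/side5.png

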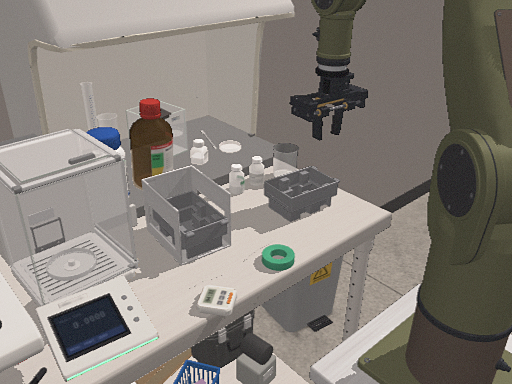

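The tote stands on the bench, released, spanning roughly (253,123) to (411,237) in the wrist view. Measuring the plain end next.

Run:
```python
from h import *
z=np.load("pics/w5s.npz");p,q=z['p'],z['q']
im=cv2.imread("pics/wrist5.png")
cv2.imwrite("pics/wrist5z.png",cv2.resize(im[115:245,235:420],None,fx=4,fy=4,interpolation=cv2.INTER_CUBIC))
C=wray([(253,124),(411,129),(401,236),(253,238)],.072,p,q);print(C.round(4))
m=(C[0]+C[3])/2;n=(C[1]+C[2])/2;a=(n-m)/np.linalg.norm(n-m);print(m,n,a,np.linalg.norm(n-m))
```

```text
[[ 0.4489 -0.261   0.072 ]
 [ 0.4623 -0.117   0.072 ]
 [ 0.5712 -0.1208  0.072 ]
 [ 0.5537 -0.2716  0.072 ]]
[ 0.5012849  -0.26627655  0.072     ] [ 0.51673052 -0.11887665  0.072     ] [0.10421661 0.99455462 0.        ] 0.14820694373725563
```

View pics/wrist5z.png

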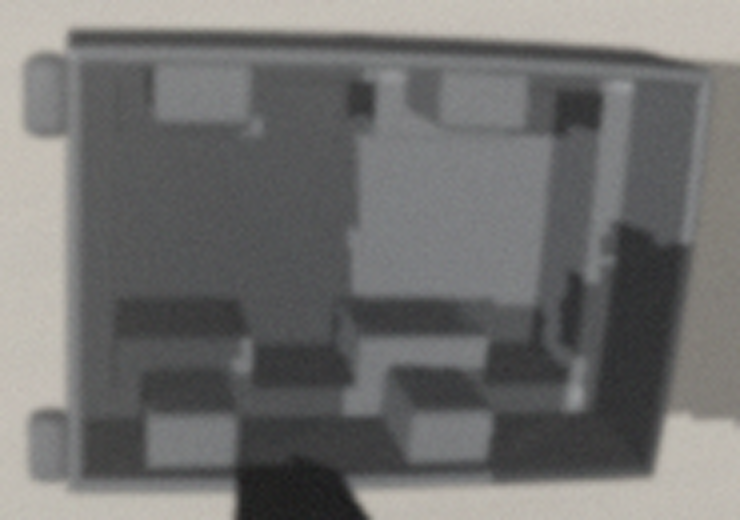

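Call:
arm_command([
  [0.05,0,0,0,0.174],
  [0.05,0,0,0,0.175],
  [0.05,0,0,0,0.175],
  [0.05,0,0,0,0.175],
  [0.05,0,0,0,0.175],
  [0.05,0,0,0,0.175],
  [0.05,0,0,0,0.175],
  [0.05,0,0,0,0.175],
  [0.05,0,0,0,0.175],
  [0.05,0,0,0,0.175],
])

```text
clock: 14.55
tool_pos: [0.5025, -0.2644, 0.17]
eef_rot: [-0.565, -0.425, 0.566, -0.423]
contact_force: [-0.6, 0.7, 0.3]
opening: 0.566
```

Call:
arm_command([
  [0.05,0,0,0,0.175],
  [0.05,0,0,0,0.175],
  [0.05,0,0,0,0.175],
  [0.05,0,0,0,0.175],
  [0.05,0,0,0,0.174],
  [0.05,0,0,0,0.174],
  [0.05,0,0,0,0.174],
  [0.05,0,0,0,0.172],
  [0.05,0,0,0,0],
])

```text
clock: 15.68
tool_pos: [0.5027, -0.2644, 0.1702]
eef_rot: [-0.705, 0.035, 0.707, 0.035]
contact_force: [-0.7, 0.3, -1.0]
opening: 0.566
```

Call:
arm_command([
  [0.05,0,-0.05,0,0],
  [0.05,0,-0.05,0,0],
  [0.05,0.02,-0.046,0.001,0],
  [0.05,0,0,0,0],
  [0.05,0,0,0,0],
])

```text
clock: 16.3
tool_pos: [0.517, -0.1202, 0.1515]
eef_rot: [-0.706, 0.036, 0.706, 0.035]
contact_force: [0.1, -0.4, 0.1]
opening: 0.568
```

Run:
```python
from h import *
s=r.get_state();print(s['q'].round(2),s['tool_pos'],R.from_quat(s['eef_rot']).as_matrix().round(4).tolist())
np.savez("pics/w6s.npz",p=s['tool_pos'],q=s['eef_rot'])
p,d=r.snapshot("wrist");im=np.ascontiguousarray(p[...,::-1]);cv2.imwrite("pics/wrist6.png",im)
```

```text
[-0.19  0.78  0.57  1.95 -0.71  0.62 -0.82] [ 0.51701624 -0.12024478  0.15145701] [[-0.0007, -0.0994, -0.995], [-0.0011, -0.995, 0.0994], [-1.0, 0.0012, 0.0006]]
```

View pics/wrist6.png

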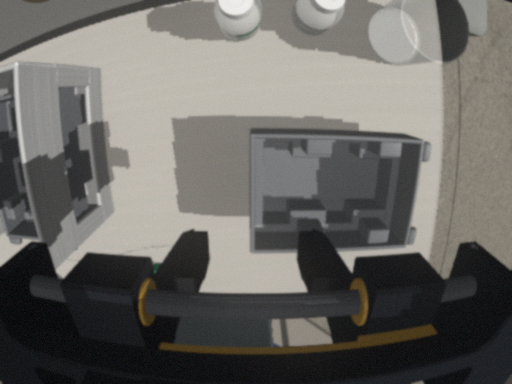

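Run:
```python
from h import *
z=np.load("pics/w6s.npz");p,q=z['p'],z['q']
C=wray([(250,130),(250,252)],.072,p,q);m=C.mean(0);print(C,m)
m=m+np.array([-.1,-.995,0])*.002
print(R.from_quat(q).as_matrix().T@(m-p))
```

```text
[[ 0.5712148  -0.12477518  0.072     ]
 [ 0.46684732 -0.11398544  0.072     ]] [ 0.51903106 -0.11938031  0.072     ]
[ 0.07945698  0.00084352 -0.00196324]
```

Call:
arm_command([
  [0.05,0.03,0,-0.002,0],
  [0.05,0.03,0,0,0],
  [0.05,0.03,0,0,0],
  [0.05,0.017,0,0,0],
  [0.05,0,0,0,0],
  [0.0,0,0,0,0],
  [0.0,0,0,0,0],
  [0.0,0,0,0,0],
  [0.0,0,0,0,0],
  [0.0,0,0,0,0],
  [0.0,0,0,0,0],
], force=50)

```text
clock: 17.73
tool_pos: [0.5194, -0.1196, 0.0448]
eef_rot: [0.706, -0.036, -0.706, -0.036]
contact_force: [-0.2, 0.9, 0.8]
opening: 0.04
```

Call:
arm_command([
  [0.0,-0.005,0,0,0],
  [0.0,-0.01,0,0,0],
  [0.0,-0.02,0,0,0],
  [0.0,-0.03,0,0,0],
  [0.0,-0.03,0,0,0],
  [0.0,-0.03,0,0,0],
  [0.0,-0.03,0,0,0],
  [0.0,-0.02,0,0,0],
  [0.0,-0.015,0,0,0],
  [0.0,0,0,0,0],
])

```text
clock: 18.98
tool_pos: [0.5196, -0.1198, 0.2356]
eef_rot: [0.707, -0.036, -0.706, -0.036]
contact_force: [-0.1, -0.1, -2.6]
opening: 0.039
```

Call:
arm_command([
  [0,0,0,0,-0.08],
  [0,0,0,0,-0.16],
  [0,0,0,0,-0.17],
  [0,0,0,0,-0.17],
  [0,0,0,0,-0.17],
  [0,0,0,0,-0.17],
  [0,0,0,0,-0.17],
  [0,0,0,0,-0.17],
  [0,0,0,0,-0.17],
  [0,0,0,0,-0.141],
  [0,0,0,0,0],
  [0,0,0,0,0],
])

```text
clock: 20.48
tool_pos: [0.5189, -0.1197, 0.2342]
eef_rot: [-0.525, -0.474, 0.525, -0.473]
contact_force: [0.4, 0.0, -2.2]
opening: 0.04
```

Run:
```python
from h import *
s=r.get_state();p,q=s['tool_pos'],s['eef_rot'];M=R.from_quat(q).as_matrix();print(s['q'].round(2),p,M.round(4).tolist())
# target tool: wall mid at stand x=-73
t=np.array([.495,.107,p[2]]);print(M.T@(t-p))
```

```text
[-0.    0.58  0.23  1.86 -0.19  0.72  0.23] [ 0.51886419 -0.11972326  0.23415524] [[-0.0012, 0.9946, -0.1034], [0.0002, -0.1034, -0.9946], [-1.0, -0.0012, -0.0001]]
[ 8.39459896e-05 -4.71796672e-02 -2.23040369e-01]
```

Call:
arm_command([
  [0,0,-0.01,-0.01,0],
  [0,0,-0.01,-0.03,0],
  [0,0,-0.01,-0.04,0],
  [0,0,-0.01,-0.04,0],
  [0,0,-0.007,-0.04,0],
  [0,0,-0.001,-0.04,0],
  [0,0,0,-0.023,0],
  [0,0,0,0,0],
  [0,0,0,0,0],
])

```text
clock: 21.6
tool_pos: [0.4934, 0.1058, 0.2347]
eef_rot: [-0.525, -0.474, 0.525, -0.474]
contact_force: [-0.2, -1.6, -0.5]
opening: 0.041
```

Run:
```python
from h import *
s=r.get_state();p,q=s['tool_pos'],s['eef_rot'];M=R.from_quat(q).as_matrix();print(s['q'].round(2),p,M.round(4).tolist())
np.savez("pics/w7s.npz",p=p,q=q)
for n in("wrist","side","scene"):
    p,d=r.snapshot(n);im=np.ascontiguousarray(p[...,::-1]);np.save(f"pics/{n}7d.npy",d)
    cv2.imwrite(f"pics/{n}7.png",im)
    if n=="side":cv2.imwrite("pics/side7z.png",cv2.resize(im[60:280,110:290],None,fx=2.7,fy=2.7,interpolation=cv2.INTER_CUBIC))
    if n=="scene":cv2.imwrite("pics/scene7z.png",cv2.resize(im[60:240,160:300],None,fx=3.3,fy=3.3,interpolation=cv2.INTER_CUBIC))
    if n=="wrist":cv2.imwrite("pics/wrist7z.png",cv2.resize(im[60:320,200:460],None,fx=2.3,fy=2.3,interpolation=cv2.INTER_CUBIC))
```

```text
[-0.47  0.55  0.27  1.94 -0.23  0.68 -0.17] [0.49337851 0.10578771 0.23469263] [[-0.0006, 0.9948, -0.1023], [-0.001, -0.1023, -0.9948], [-1.0, -0.0005, 0.001]]
```

View pics/wrist7z.png

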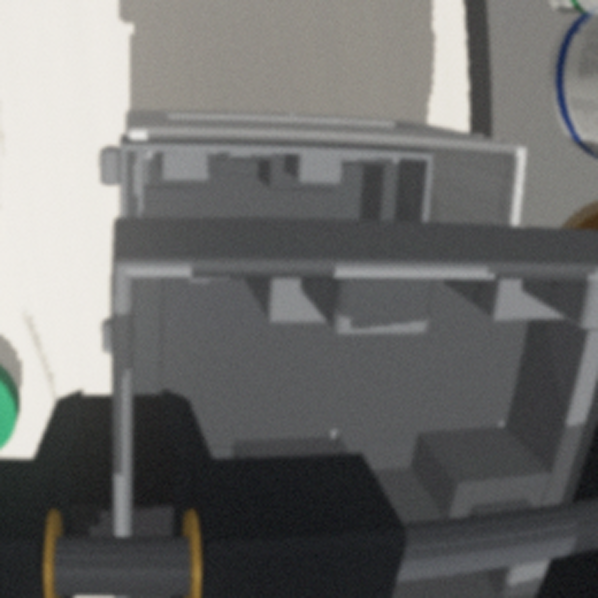

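View pics/side7z.png

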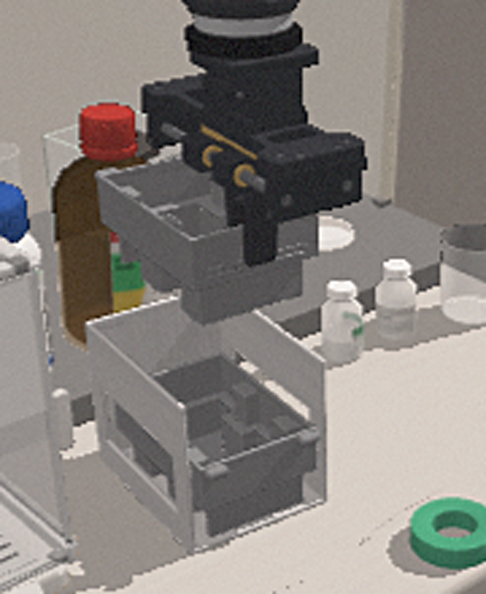

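View pics/scene7z.png

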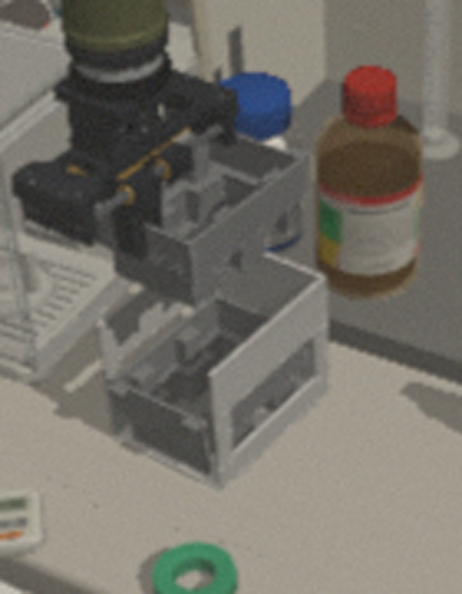

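Run:
```python
from h import *
z=np.load("pics/w7s.npz");p,q=z['p'],z['q']
f=lambda a:np.array(a)/2.3+[200,60]
T=wray(f([(116,264),(595,266),(131,530)]),.2347+.029,p,q);print("tote rim outer FL, left side, front wall outer",T.round(4).tolist())
S=wray(f([(128,131),(525,148)]),.133,p,q);print("stand FL, BL outer",S.round(4).tolist())
th=-.098
A=np.array([[np.cos(th),-np.sin(th)],[np.sin(th),np.cos(th)]])
for o in T: print("tote implied lat from stand-left-wall", )
o=np.array([.5655,.0985])
print("tote in stand axes",((T[:,:2]-o)@A*1e3).round(1)); print("stand",((S[:,:2]-o)@A*1e3).round(1))
# fixed tote lugs & rim
F=wray(f([(112,165),(110,335)]),.077,p,q);print("fixed lugs",((F[:,:2]-o)@A*1e3).round(1))
```

```text
tote rim outer FL, left side, front wall outer [[0.4974, 0.1536, 0.2637], [0.5982, 0.144, 0.2637], [0.4944, 0.0954, 0.2637]]
stand FL, BL outer [[0.502, 0.1666, 0.133], [0.6631, 0.151, 0.133]]
tote implied lat from stand-left-wall
tote implied lat from stand-left-wall
tote implied lat from stand-left-wall
tote in stand axes [[-73.2  48.2]
 [ 28.1  48.4]
 [-70.5 -10.1]]
stand [[-69.9  61.5]
 [ 92.   61.8]]
fixed lugs [[-76.5  42. ]
 [-78.2 -38.9]]
```

Run:
```python
from h import *
th=-.098;A=np.array([[np.cos(th),-np.sin(th)],[np.sin(th),np.cos(th)]]);o=np.array([.5655,.0985])
for n in("side","scene"):
    W=cloud(n,np.load(f"pics/{n}7d.npy"));P=(W[...,:2]-o)@A*1e3;z=W[...,2]*1e3
    sg=1 if n=="side" else -1
    for nm,z0,z1,x0,x1,a,b in(("tote side",235,258,-20,60,40,60),("stand side",115,128,-60,80,52,72)):
        m=(z>z0)&(z<z1)&(P[...,0]>x0)&(P[...,0]<x1)&(sg*P[...,1]>a)&(sg*P[...,1]<b)
        if m.sum()>5: 
            f=np.polyfit(P[m][:,0],P[m][:,1],1);print(n,nm,m.sum(),np.median(P[m][:,1]).round(2),P[m][:,1].std().round(2),"slope deg",np.degrees(f[0]).round(2))
    # front faces
    for nm,z0,z1 in(("tote front",235,262),("tote foot front",193,222),("fixed front",45,72)):
        m=(z>z0)&(z<z1)&(abs(P[...,1])<50)&(abs(P[...,1])>22)&(P[...,0]>-90)&(P[...,0]<-55)
        if m.sum()>5: print(n,nm,m.sum(),np.median(P[m][:,0]).round(2),P[m][:,0].std().round(2),[np.median(P[m][:,1]).round(1)])
    # foot sides
    m=(z>193)&(z<220)&(P[...,0]>-50)&(P[...,0]<50)&(sg*P[...,1]>32)&(sg*P[...,1]<50)
    print(n,"foot side",m.sum(),np.median(P[m][:,1]) if m.sum() else None)
```

```text
side tote side 184 49.67 1.19 slope deg -0.77
side stand side 141 65.44 0.65 slope deg -0.19
side tote front 350 -74.98 3.79 [np.float64(28.2)]
side tote foot front 257 -66.37 2.45 [np.float64(24.6)]
side fixed front 224 -74.73 5.32 [np.float64(22.9)]
side foot side 129 40.52970613820741
scene tote side 151 -53.75 3.49 slope deg 0.73
scene stand side 115 -60.39 1.48 slope deg -0.01
scene tote front 107 -74.92 2.45 [np.float64(-29.9)]
scene tote foot front 97 -65.65 3.29 [np.float64(-28.3)]
scene fixed front 109 -74.31 6.39 [np.float64(22.9)]
scene foot side 83 -44.80968528652631
```

Call:
arm_command([
  [0,0,-0.001,-0.0042,0],
  [0,0.015,0,0,0],
  [0,0.02,0,0,0],
  [0,0.02,0,0,0],
  [0,0.02,0,0,0],
  [0,0,0,0,0],
  [0,0,0,0,0],
])

```text
clock: 22.62
tool_pos: [0.4939, 0.1113, 0.1603]
eef_rot: [0.525, 0.474, -0.524, 0.474]
contact_force: [-0.4, 0.6, -0.9]
opening: 0.039
```

Run:
```python
from h import *
s=r.get_state();print(s['tool_pos'],s['contact_force'])
for n in("side","scene"):
    p,d=r.snapshot(n);im=np.ascontiguousarray(p[...,::-1]);np.save(f"pics/{n}8d.npy",d)
    b=im[110:280,120:250] if n=="side" else im[110:220,180:270]
    cv2.imwrite(f"pics/{n}8z.png",cv2.resize(b,None,fx=600/b.shape[0],fy=600/b.shape[0],interpolation=cv2.INTER_CUBIC))
th=-.098;A=np.array([[np.cos(th),-np.sin(th)],[np.sin(th),np.cos(th)]]);o=np.array([.5655,.0985])
for n in("side","scene"):
    W=cloud(n,np.load(f"pics/{n}8d.npy"));P=(W[...,:2]-o)@A*1e3;z=W[...,2]*1e3
    sg=1 if n=="side" else -1
    for nm,z0,z1,x0,x1,a,b in(("tote side",160,183,-20,60,40,60),("stand side",115,128,-60,80,52,72)):
        m=(z>z0)&(z<z1)&(P[...,0]>x0)&(P[...,0]<x1)&(sg*P[...,1]>a)&(sg*P[...,1]<b)
        if m.sum()>5: print(n,nm,m.sum(),np.median(P[m][:,1]).round(2))
```

```text
[0.49394049 0.11127795 0.16028496] [-0.36874806  0.6206126  -0.85943634]
side tote side 187 55.64
side stand side 152 65.46
scene tote side 121 -47.88
scene stand side 110 -60.29
```

View pics/side8z.png

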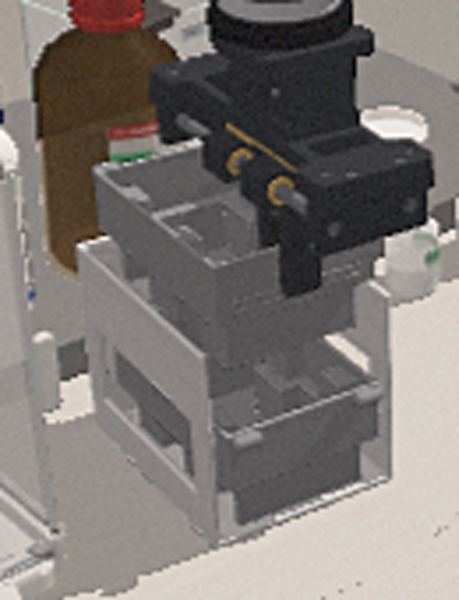

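View pics/scene8z.png

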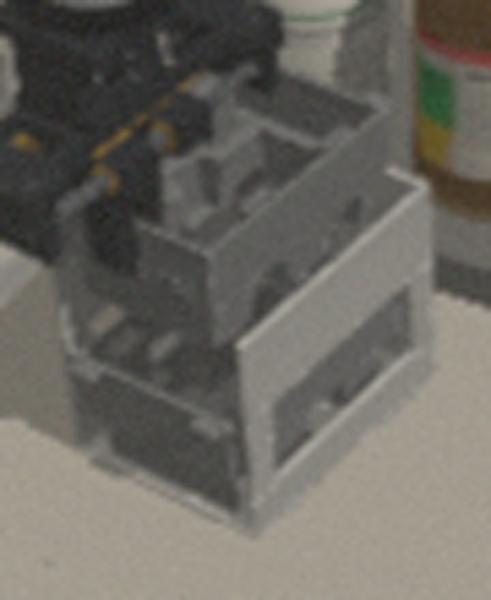

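Call:
arm_command([
  [0,0.0,0,0.0012,0],
  [0,0.01,0,0,0],
  [0,0.01,0,0,0],
  [0,0.01,0,0,0],
  [0,0.007,0,0,0],
  [0,0,0,0,0],
  [0,0,0,0,0],
])

```text
clock: 23.6
tool_pos: [0.4935, 0.1101, 0.1228]
eef_rot: [0.525, 0.474, -0.524, 0.474]
contact_force: [0.1, -0.2, -1.5]
opening: 0.038
```

Call:
arm_command([
  [0,0.002,0,0,0],
  [0,0.002,0,0,0],
  [0,0,0,0,0],
])

```text
clock: 23.98
tool_pos: [0.4933, 0.1101, 0.1186]
eef_rot: [-0.525, -0.474, 0.525, -0.474]
contact_force: [-0.1, 0.0, -1.4]
opening: 0.041
```

Call:
arm_command([
  [0,0.001,0,0,0],
  [0,0.001,0,0,0],
  [0,0,0,0,0],
])

```text
clock: 24.35
tool_pos: [0.4933, 0.1101, 0.1166]
eef_rot: [-0.525, -0.474, 0.525, -0.474]
contact_force: [-0.8, -0.5, -2.0]
opening: 0.036
```

Call:
arm_command([
  [0,0.001,0,0,0],
  [0,0,0,0,0],
])

```text
clock: 24.6
tool_pos: [0.4933, 0.1101, 0.1158]
eef_rot: [0.525, 0.474, -0.525, 0.474]
contact_force: [-0.8, 0.1, 0.6]
opening: 0.043
```

Run:
```python
from h import *
s=r.get_state();print(s['tool_pos'],s['contact_force'],s['clock'])
for n in("side",):
    p,d=r.snapshot(n);im=np.ascontiguousarray(p[...,::-1])
    b=im[110:280,120:250]
    cv2.imwrite(f"pics/{n}9z.png",cv2.resize(b,None,fx=600/b.shape[0],fy=600/b.shape[0],interpolation=cv2.INTER_CUBIC))
```

```text
[0.49333481 0.11014271 0.11582434] [-0.82841457  0.08203872  0.55266333] 24.6
```

View pics/side9z.png

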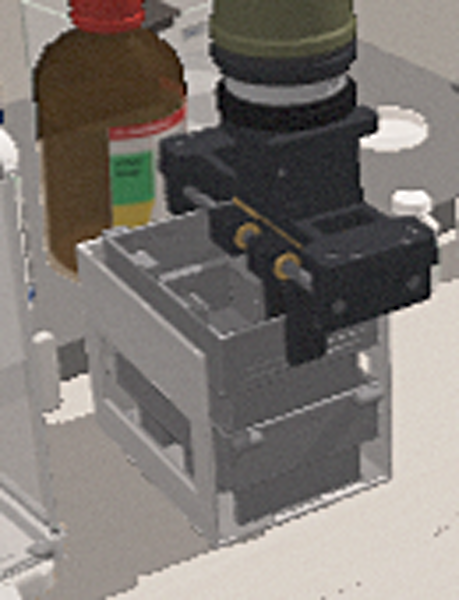

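Call:
arm_command([
  [0,0.001,0,0,0],
  [0,0,0,0,0],
])

```text
clock: 24.9
tool_pos: [0.4933, 0.1102, 0.1157]
eef_rot: [0.525, 0.474, -0.524, 0.474]
contact_force: [-2.3, -0.6, 10.5]
opening: 0.039
```

Call:
arm_command([
  [0,-0.0005,0,0,0],
  [0.008,0,0,0,0],
  [0.02,0,0,0,0],
  [0.03,0,0,0,0],
  [0.04,0,0,0,0],
  [0.045,0,0,0,0],
  [0.045,0,0,0,0],
])

```text
clock: 25.78
tool_pos: [0.4933, 0.1102, 0.1152]
eef_rot: [0.525, 0.474, -0.525, 0.474]
contact_force: [-1.5, 0.0, 0.5]
opening: 0.508
```

Call:
arm_command([
  [0.045,-0.02,0,0,0],
  [0.045,-0.03,0,0,0],
  [0.045,-0.04,0,0,0],
  [0.045,-0.04,0,0,0],
  [0.045,-0.04,0,0,0],
  [0.045,0,-0.04,0,0],
  [0.045,0,-0.04,0,0],
  [0.045,0,0,0,0],
  [0.045,0,0,0,0],
])

```text
clock: 26.9
tool_pos: [0.4146, 0.1183, 0.2855]
eef_rot: [0.525, 0.474, -0.524, 0.474]
contact_force: [0.2, 0.2, 0.4]
opening: 0.51
```

Run:
```python
from h import *
s=r.get_state();print(s['tool_pos'],s['contact_force'],s['clock'])
th=-.098;A=np.array([[np.cos(th),-np.sin(th)],[np.sin(th),np.cos(th)]]);o=np.array([.5655,.0985])
for n in("side","scene","wrist"):
    p,d=r.snapshot(n);im=np.ascontiguousarray(p[...,::-1]);cv2.imwrite(f"pics/{n}10.png",im)
    if n=="wrist":continue
    b=im[110:280,120:250] if n=="side" else im[110:220,180:270]
    cv2.imwrite(f"pics/{n}10z.png",cv2.resize(b,None,fx=600/b.shape[0],fy=600/b.shape[0],interpolation=cv2.INTER_CUBIC))
    W=cloud(n,d);P=(W[...,:2]-o)@A*1e3;z=W[...,2]*1e3
    # rim plane heights
    m=(abs(P[...,0])<80)&(abs(P[...,1])<58)&(z>139)&(z<147)
    f=np.linalg.lstsq(np.c_[P[m],np.ones(m.sum())],z[m],rcond=None)[0];print(n,m.sum(),"rim z",f,np.percentile(z[m],[5,50,95]))
    m=(abs(P[...,0])<80)&(abs(P[...,1])<58)
    print(n,"max z front/back",np.percentile(z[m&(P[...,0]<-60)&(z>100)],98),np.percentile(z[m&(P[...,0]>60)&(z>100)],98))
    m=(abs(P[...,1])<45)&(z>115)&(z<140)&(P[...,0]<-60)&(P[...,0]>-90)
    if m.sum()>9:
        k=np.polyfit(P[m][:,1],P[m][:,0],1);print(n,"front face x",k)
    m=(abs(P[...,1])<30)&(z>45)&(z<75)&(P[...,0]<-60)&(P[...,0]>-90)
    if m.sum()>9: print(n,"fixed front x",np.polyfit(P[m][:,1],P[m][:,0],1))
```

```text
[0.41464083 0.11832435 0.28549261] [0.21949952 0.21826626 0.44776692] 26.9
side 496 rim z [2.31155258e-04 1.30127288e-03 1.42179973e+02] [139.36386867 142.36789542 144.6396328 ]
side max z front/back 393.5697977102277 144.39496801154348
side front face x [ 1.50603966e-03 -7.60193497e+01]
side fixed front x [ 1.04230622e-02 -7.45241552e+01]
scene 235 rim z [-1.68121457e-03 -4.17107600e-03  1.41590913e+02] [139.30935487 141.53245146 144.22486122]
scene max z front/back 393.06998940743176 143.29005984277313
scene front face x [-4.15407816e-04 -7.56290949e+01]
scene fixed front x [-6.64704223e-03 -7.32389992e+01]
```

View pics/side10z.png

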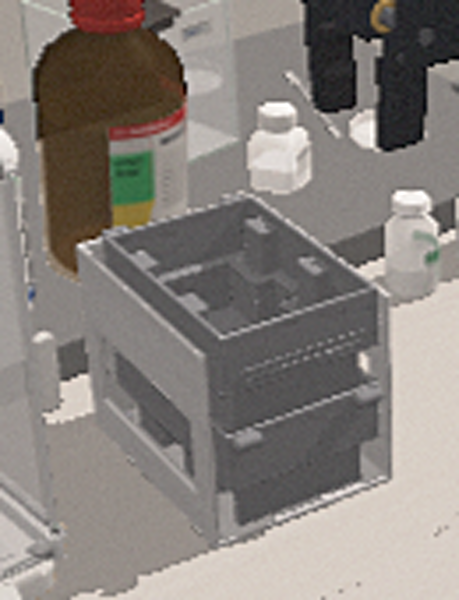

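View pics/scene10.png

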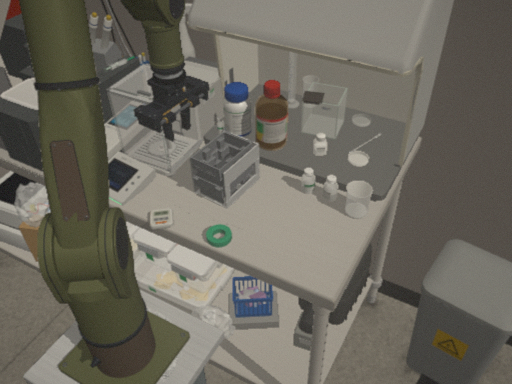

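View pics/wrist10.png

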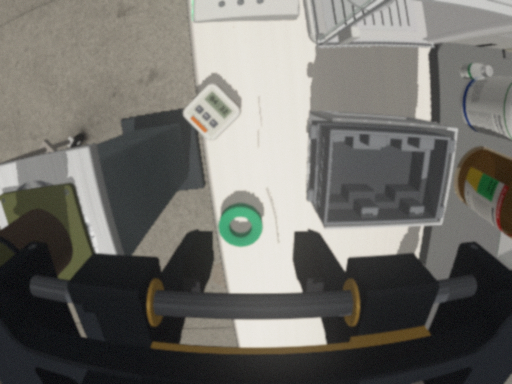

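The side view shows the tote level on the fixed tote, its rim at about 142 mm against an expected 143. It sits about 2 mm forward, and every bystander is in place. Handing in.

```bash
python3 -c "
from plant import r
print(r.finish_job())"
```

```text
the job is handed in; nothing more can be done
None
```

The tote is stacked high in the stand, turned half round, and I handed the job in at about 27 s; no verdict was reported.

**What I did:** I lifted the tote out by its lug end and set it upright on the open bench, about 0.29 m from the stand. I let go, flipped the gripper and took the plain end. Then I turned the tote the other quarter and lowered it until contact read about 10 N, released it and backed the arm clear.

**Last checks:**
- **Height:** the rim fitted at 141.6 to 142.2 mm in the two fixed views, against 143 mm expected when stacked. A nested tote's rim would be at 116 mm.
- **Level:** the rim tilt came out under 0.3° in both views.
- **Position:** the front face is about 1.5 to 2.4 mm forward of the fixed tote's, and in line to within about 1°.
- **Sideways:** I last measured this before the final lowering, at 1.3 mm off. I then corrected by 1.2 mm and did not measure it again.
- **Bystanders:** the vials, beaker, timer and tape roll look unmoved in the last pictures. I judged that by eye.

**Disagreement:** before lowering, the wrist camera put the tote about 3.8 mm off sideways and the depth views about 4.5 mm. I shifted it by 4.2 mm, and the arm moved about 5.5 mm, which is why the second correction was needed.

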